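# Pry the snap-fit terminal cover loose on the heater terminal box

## Task

The heater wiring of the moulding machine has to be checked: take the flat-blade pry tool, put its blade into the notch under the lip of the terminal box's snap-fit cover and lever that edge up until the cover has come off its clips. Leave the cover loose, then lay the pry tool back down flat on the bench, clear of the box and cover.

Things in the scene. Friction and masses are not known exactly. Their poses are not given: they have to be found in the camera images.
- pry_tool: Loose tool, 0.13 kg: black block handle 84 long, 22 wide, 34 high (mm), flat sides; straight flat steel blade 16 wide, 3 thick, 48 long out of the middle of its front end. Origin: centre of the handle's underside, on the bench. x along the tool to the blade tip (tip at x +90, blade mid-plane at z +17), z up. Hold it firmly (40 N), or it tips in the grip. Not the screwdriver.
- terminal_cover: White shell, 116 x 104 x 27 mm, 0.09 kg, on the box. End wall (3 thick) towards the robot: central notch at its lower edge, 36 wide, 15 high, free 40 deep; above it a lip 44 wide, 4 thick juts 10 out, seen from above. Origin: notch top edge centre at the wall's outer face. x: way in for the blade, z up. Lifting the lip takes 3 to 5 N, unclips after some 8 mm; then it rests loose, lip 13 mm up.
- terminal_box: Fixed grey box 130 x 116 x 30 mm under the cover; its top is the notch's floor. Two black cable glands at the far end. Origin: centre of its underside, on the bench, axes as the cover's; seated cover origin at (-58, 0, +45) mm. Two spring clips hold the cover's sides 35 behind the notch wall; far end free. The smaller box with a screwed lid, no lip, is not it.
There are look-alikes about, which are no part of the job. What is shaped like the terminal_cover but brown is not meant. Leave any red look-alike of the pry_tool alone.

How it is judged:
By the outcome, as a careful person would: the job done as asked, in the order asked, and still so for the second after the job is handed in, with the robot touching nothing.
It also fails if it takes over 51 s, if anything falls off the work surface, if the arm or the gripper's body presses on something with over 40 N, if the wrist force passes 120 N, or if a joint passes its speed limit or range.

## Robot

A 6-joint arm with a two-finger parallel gripper is mounted at the origin on the work surface. World frame = base frame: x ahead of the robot, y to its left, z up, the work surface at z = 0. Lengths are in m, angles in degrees, forces in N, time in s.
With the tool pointing down it reaches from about 0.275 to 0.975 m from the base axis. Payload 8.4 kg.
Tool frame: the origin (TCP) lies between the finger pads; the fingertips stand tips_ahead ahead of it and the grasp point (between the pads) lies 8 mm behind it (tips_ahead is the distance from the TCP to the fingertips, in m); z points along the fingers, y is the direction in which the jaws open and shut (so a half turn about z gives the same grasp; the last joint's range is limited). The gripper opens to 92 mm and grips with 3 to 60 N. Pads are 20 mm wide; open, the fingers measure 128 mm over their backs; the gripper's body (75 mm by 189 mm) begins 69 mm behind the grasp point.
Start: joints at [63.002, 20.225, 93.587, -0, 66.188, -0.138], TCP at [0.282, 0.558, 0.226] pointing down, gripper open.
Joint ranges: [-150.9, 150.9], [-52.94, 120.26], [3.33, 152.33], [-74.26, 254.26], [0, 154.13], [-172.89, 172.89]. Speed limits (degrees/s): [127.2, 127.2, 159.86, 180, 180, 180].

## Interface

Orientations are given as a 3x3 rotation matrix whose columns are the frame's x, y, z axes.
In Python, from workcell import sense, capture, camera_info, finish_job, tips_ahead gives the robot as it stands. The module is installed in compiled form; this text tells all that it offers.
- The arm moves only by the tool step_arm, never from a script. Its argument "series" is a list of rows, each a list of 7 numbers: the shift along the tool's x, y, z in m, then the turn, a rotation vector about the tool's x, y, z in degrees, then the opening, from 0 (shut) to 1 (fully open). In form: [[tx, ty, tz, wx, wy, wz, grip], ...]. A call has 1 to 10 rows; each row shifts and turns the commanded pose from where the row before left it, along the tool's axes as they then stand; what a row does not reach is not made up. A row lasts 1/10 s, in which the tool goes at most 50 mm and 8.59 degrees, less where a joint would pass 70% of its speed; a pose out of reach is approached as far as the arm can. A call is refused whole if a number of a shift passes 0.05 or a number of a turn 8.59, either way. A call with a gripper value outside its range is refused whole. The fingers move at their own pace and stop on an object; "newtons" is the grip in N (left out, the last holds). Time passes only in rows, so rows that do not move let the fingers close. It gives the time, the measured TCP pose, the force and the opening at its end, in the units of the state.
- sense(): the state, without advancing time (a new reading comes with each control period).
- capture(name): name is "scene" or "side" or "wrist"; returns (picture, depth): 400x640x3 uint8, red, green, blue; 400x640 float32, m along the optical axis (not along the pixel's ray), 0 where there is no reading.
- camera_info(name): a dict with "intrinsics" (3x3 intrinsics, pixels), "camera_from_world" (4x4, takes a point from world to camera coordinates); the wrist camera has in their place "hand_eye" (4x4, takes a point from camera to tool coordinates, whose origin is the TCP and whose axes are the flange's). Camera axes: x right, y down, z forward; pixel columns grow to the right and rows downward; lengths in m; the calibration is good to about 2 mm. A picture is of the moment at which its call begins: read the wrist's pose just before it. camera_info takes no time and is no camera call.
- finish_job(): hands the job in, once; it reports no verdict.
The state is a dict: "time": time; "qpos": joint angles; "dq": joint speeds; "joint_torque": joint torques, N m; "ee_pos": TCP position; "eef_rot": TCP orientation; "contact_force": force on the tool from outside, world axes, zero at the start; "ft_torque": the same for the moment, N m; "finger_gap": finger opening in m.
Only numpy, scipy, OpenCV 4.12 (cv2) and the standard library are available. Lean on these libraries where they do the work, as an engineer would, in place of code of your own. Each camera call takes 0.05 s, during which the arm holds its last target. There are 200 camera calls.

## Working session

There is one attempt and no reset: what is moved stays moved. The work goes in short steps, Python scripts to look and compute and a tool call to move; the robot and the scene stay as the last step left them, time stands still between calls to the robot, and variables do not carry over. Pictures are saved under pics/ and viewed, about 8 in all and at most 12, crops included, and the job is handed in when it is done.

Besides the shell and the picture viewer there is one more tool, called after "Emit:" as a command line: name --pt "numbers of a row" for each row, then --argument value for the rest. step_arm: Moves the arm, as the interface text tells. Its arguments: {"type":"object","properties":{"series":{"type":"array","items":{"type":"array","items":{"type":"number"}}},"newtons":{"type":"number"}},"required":["series"]}

```bash
mkdir -p pics; cat > h.py <<'E'
import numpy as np, cv2
from workcell import sense, capture, camera_info, finish_job, tips_ahead
def cloud(name, state=None):
    s=sense(); img,d=capture(name); ci=camera_info(name); K=np.array(ci["intrinsics"])
    v,u=np.mgrid[:400,:640]
    P=np.stack([(u-K[0,2])/K[0,0]*d,(v-K[1,2])/K[1,1]*d,d],-1)
    if name=="wrist":
        T=np.eye(4);T[:3,:3]=s["eef_rot"];T[:3,3]=s["ee_pos"];T=T@np.array(ci["hand_eye"])
    else: T=np.linalg.inv(np.array(ci["camera_from_world"]))
    W=P@T[:3,:3].T+T[:3,3]; W[d==0]=np.nan
    return img,d,W
def save(fn,img): cv2.imwrite("pics/"+fn,cv2.cvtColor(img,cv2.COLOR_RGB2BGR))
E
python3 - <<'E'
from h import *
for n in("scene","side"):
    i,d,W=cloud(n); np.savez(n,i=i,W=W); save(n+".png",i)
print(sense(),tips_ahead)
print(camera_info("wrist"))
E
```

```text
{'time': 0.1, 'qpos': array([ 6.29995196e+01,  2.02588041e+01,  9.36218637e+01, -4.37531690e-04,
        6.61869449e+01, -1.36727464e-01]), 'dq': array([-0.01969203, -0.08059072, -0.16819316, -0.02144522, -0.0521392 ,
       -0.01208017]), 'joint_torque': array([ 1.38844556e-03, -5.94903588e+01, -3.34926724e+01,  7.01283175e-02,
        1.83859735e-02, -2.37066456e-05]), 'ee_pos': array([0.28223298, 0.55720055, 0.22495768]), 'eef_rot': array([[-8.92084971e-01,  4.51867374e-01, -5.29522007e-04],
       [ 4.51867685e-01,  8.92084348e-01, -1.05461223e-03],
       [-4.16656658e-06, -1.18007761e-03, -9.99999304e-01]]), 'contact_force': array([ 0.25595073, -0.2420371 ,  0.01858512]), 'ft_torque': array([0.01621084, 0.00849347, 0.00458466]), 'finger_gap': 0.09196433659823608} 0.011
{'intrinsics': array([[355.34188327,   0.        , 322.03932387],
       [  0.        , 355.34188327, 197.34321871],
       [  0.        ,   0.        ,   1.        ]]), 'hand_eye': array([[ 5.32023907e-04, -9.59520449e-01, -2.81638466e-01,
         8.02563803e-02],
       [ 9.99999858e-01,  5.21572590e-04,  1.12073703e-04,
        -8.12241297e-04],
       [ 3.93578944e-05, -2.81638485e-01,  9.59520590e-01,
        -1.59147459e-01],
       [ 0.00000000e+00,  0.00000000e+00,  0.00000000e+00,
         1.00000000e+00]])}
```

View pics/scene.png

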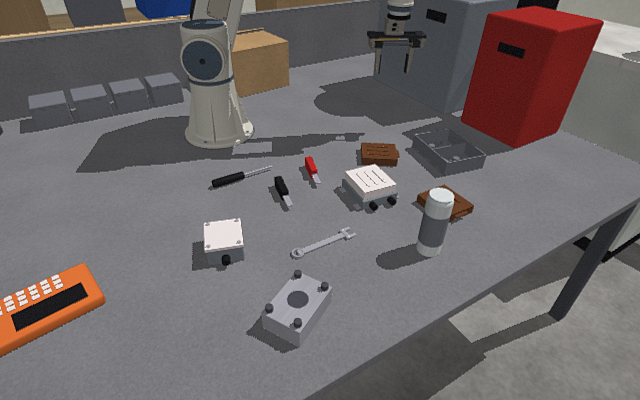

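View pics/side.png

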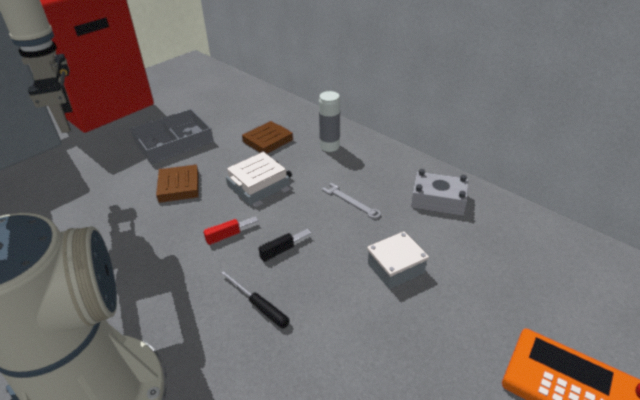

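Scene: the black block tool with a flat blade at scene (282,190) / side (283,245) is the pry tool. The red one at (312,168) and the screwdriver at (240,177) aren't. The white slotted cover with glands at scene (369,182) / side (257,173) is the target. The brown ones and the screwed-lid box at (223,238) are look-alikes. Next I'll crop to confirm and measure.

```bash
python3 - <<'E'
from h import *
out=[]
for n,(x0,y0) in (("scene",(250,145)),("side",(190,140))):
    z=np.load(n+".npz"); i,W=z["i"],z["W"]
    out.append(cv2.resize(i[y0:y0+80 if n=="scene" else y0+125, x0:x0+160],(780,None or (390 if n=="scene" else 600)),interpolation=cv2.INTER_CUBIC))
    v,u=np.mgrid[:400,:640]
    x,y,zz=W[...,0],W[...,1],W[...,2]
    c=(260,180,190,210) if 0 else None
    box={"scene":[(268,172,298,212),(335,155,405,215)],"side":[(255,225,315,262),(220,145,300,205)]}[n]
    for k,(a,b,c,d) in enumerate(box):
        m=np.zeros((400,640),bool);m[b:d,a:c]=True
        lo=.026 if k==0 else .05
        m&=zz>lo
        if k: m&=i.min(-1)>110
        p=W[m]; print(n,k,len(p),"z",np.percentile(p[:,2],[5,50,95]).round(4))
        r=cv2.minAreaRect((p[:,:2]*1000).astype(np.float32)); print(r, (cv2.boxPoints(r)).round(1).tolist())
        if k==0:
            m=np.zeros((400,640),bool);m[b:d,a:c]=True;m&=(zz>.009)&(zz<.024)&(i.min(-1)>90); p=W[m]; print("blade",len(p),p.mean(0).round(4))
save("crop.png",out[1])
E
```

```text
scene 0 143 z [0.0269 0.0333 0.0358]
((461.7357482910156, 20.034393310546875), (22.484333038330078, 85.08555603027344), 77.27996063232422) [[417.79998779296875, 18.399999618530273], [500.79998779296875, -0.30000001192092896], [505.70001220703125, 21.600000381469727], [422.70001220703125, 40.400001525878906]]
blade 67 [0.5251 0.0071 0.0184]
scene 1 868 z [0.0538 0.057  0.0597]
((594.7329711914062, 242.01942443847656), (106.93045806884766, 122.07948303222656), 82.78888702392578) [[527.5, 196.60000610351562], [648.5999755859375, 181.3000030517578], [662.0, 287.3999938964844], [540.9000244140625, 302.70001220703125]]
side 0 308 z [0.0275 0.032  0.0349]
((457.19903564453125, 16.93756866455078), (24.96188735961914, 83.77494812011719), 77.8583755493164) [[413.6000061035156, 13.5], [495.5, -4.099999904632568], [500.79998779296875, 20.299999237060547], [418.8999938964844, 37.900001525878906]]
blade 103 [0.5239 0.0027 0.0171]
side 1 1116 z [0.0521 0.0555 0.0586]
((589.8714599609375, 237.61392211914062), (109.12520599365234, 122.84095001220703), 82.16920471191406) [[521.5999755859375, 191.89999389648438], [643.2999877929688, 175.1999969482422], [658.2000122070312, 283.29998779296875], [536.5, 300.0]]
```

View pics/crop.png

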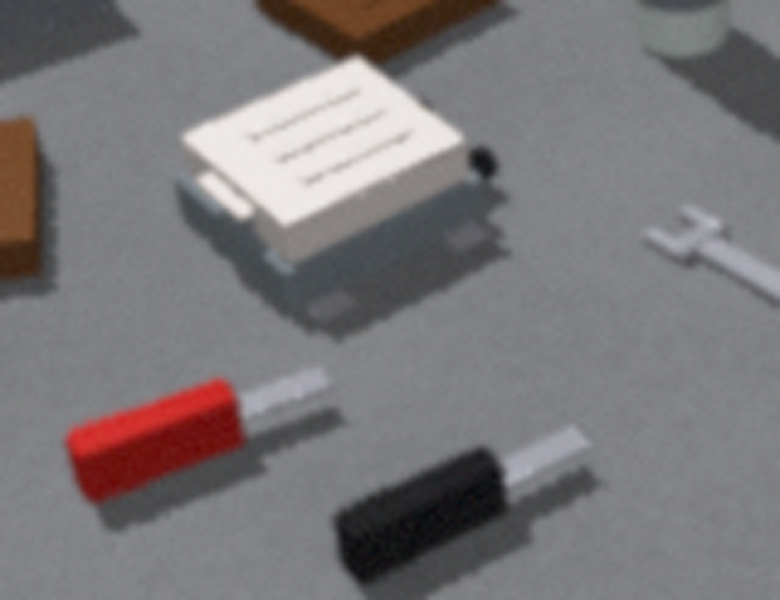

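The crop shows the lipped white cover on its box (lip about (225,195) in the crop) and the black pry tool with blade (415,500). Red is the look-alike. I'll move so the wrist camera sees both.

Emit:
step_arm --pt "-0.037 -0.0335 0 0 0 0 1" --pt "-0.037 -0.0335 0 0 0 0 1" --pt "-0.037 -0.0335 0 0 0 0 1" --pt "-0.037 -0.0335 0 0 0 0 1" --pt "-0.037 -0.0335 0 0 0 0 1" --pt "-0.037 -0.0335 0 0 0 0 1" --pt "-0.037 -0.0335 0 0 0 0 1" --pt "-0.037 -0.0335 0 0 0 0 1" --pt "-0.037 -0.0335 0 0 0 0 1" --pt "-0.037 -0.0335 0 0 0 0 1"

```text
time: 1.1
ee_pos: [0.4613, 0.0895, 0.2256]
eef_rot: [[-0.892, 0.452, 0.0], [0.452, 0.892, 0.0], [-0.0, 0.0, -1.0]]
contact_force: [1.8, -0.2, -0.1]
finger_gap: 0.0919
```

Emit:
step_arm --pt "0 0 0 0 0 -7.2 1" --pt "0 0 0 0 0 -7.2 1" --pt "0 0 0 0 0 0 1" --pt "0 0 0 0 0 0 1"

```text
time: 1.5
ee_pos: [0.4609, 0.0916, 0.2254]
eef_rot: [[-0.976, 0.219, -0.0], [0.219, 0.976, -0.0], [0.0, -0.0, -1.0]]
contact_force: [0.0, 0.2, 0.4]
finger_gap: 0.0919
```

```bash
cat >> h.py <<'E'
def fit(p,tag):
    print(tag,len(p),"z",np.percentile(p[:,2],[5,50,95]).round(4) if len(p) else "")
    if len(p)<10: return
    r=cv2.minAreaRect((p[:,:2]*1000).astype(np.float32)); print("  ",np.round(r[0],1),np.round(r[1],1),round(r[2],2))
E
python3 - <<'E'
from h import *
i,d,W=cloud("wrist"); np.savez("wrist",i=i,W=W); save("w1.png",i)
s=sense(); print(s["ee_pos"],s["eef_rot"].round(4).tolist(),s["time"])
x,y,z=np.nan_to_num(W,nan=-9).transpose(2,0,1)
near=(x>.38)&(x<.56)&(y>-.05)&(y<.075)
fit(W[near&(z>.028)&(z<.05)&(i.max(-1)<90)],"handle")
fit(W[near&(z>.010)&(z<.025)&(i.min(-1)>95)],"blade")
c=(x>.50)&(x<.68)&(y>.16)&(y<.32)
fit(W[c&(z>.053)&(z<.065)],"covertop")
fit(W[c&(z>.043)&(z<.0515)&(x<.57)&(i.min(-1)>120)],"lip")
fit(W[c&(z>.026)&(z<.034)],"boxtop")
E
```

```text
[0.46091163 0.09179442 0.22548223] [[-0.9758, 0.2186, -0.0003], [0.2186, 0.9758, -0.0], [0.0002, -0.0001, -1.0]] 1.55
handle 1691 z [0.031  0.0338 0.0352]
   [458.4  20.7] [23.2 82.4] 79.0
blade 533 z [0.0172 0.0185 0.0197]
   [520.7   7.9] [18.1 54.8] 74.76
covertop 6768 z [0.0559 0.0572 0.0597]
   [588.9 242.2] [105.1 109.1] 83.11
lip 722 z [0.0449 0.0489 0.0507]
   [532.3 247.7] [ 20.1 104.3] 0.21
boxtop 898 z [0.0269 0.0296 0.0323]
   [591.3 241.3] [115.4 127.6] 83.16
```

View pics/w1.png

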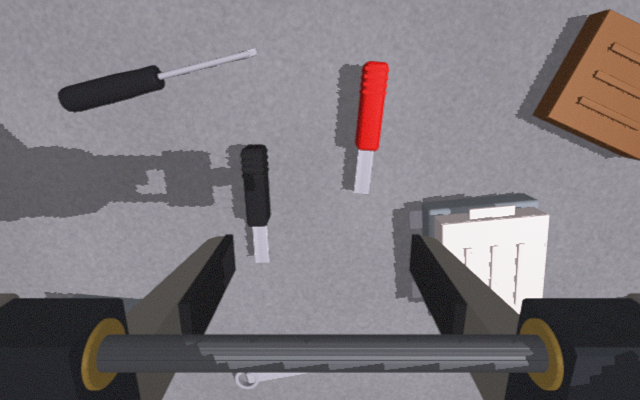

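Wrist view: pry tool at (257,205), blade away from the robot. The target cover is at (490,260) with its lip at (492,212), towards the robot. Sizes and heights agree with those given: handle 82x23, box 128x115. The cover yaw is −6.8°, and its origin is about (0.534, 0.248, 0.045). Grasping now.

Emit:
step_arm --pt "0 0 0 0 0 -1.1 1" --pt "-0.013 -0.035 0 0 0 0 1" --pt "-0.0136 -0.0354 0.02 0 0 0 1" --pt "0 0 0.04 0 0 0 1" --pt "0 0 0.04 0 0 0 1" --pt "0 0 0.04 0 0 0 1" --pt "0 0 0.04 0 0 0 1" --pt "0 0 0.02 0 0 0 1" --pt "0 0 0.0105 0 0 0 1" --pt "0 0 0 0 0 0 1"

```text
time: 2.55
ee_pos: [0.4727, 0.0175, 0.0142]
eef_rot: [[-0.98, 0.197, -0.002], [0.197, 0.98, -0.0], [0.002, -0.0, -1.0]]
contact_force: [0.8, 0.1, 1.4]
finger_gap: 0.0924
```

Emit:
step_arm --pt "0 0 0 0 0 0 0" --pt "0 0 0 0 0 0 0" --pt "0 0 0 0 0 0 0" --pt "0 0 0 0 0 0 0" --pt "0 0 0 0 0 0 0" --pt "0 0 0 0 0 0 0" --pt "0 0 0 0 0 0 0" --pt "0 0 0 0 0 0 0" --newtons 45

```text
time: 3.35
ee_pos: [0.4733, 0.0173, 0.0151]
eef_rot: [[-0.98, 0.197, -0.0], [0.197, 0.98, -0.0], [0.0, -0.0, -1.0]]
contact_force: [0.9, 0.8, -0.4]
finger_gap: 0.0301
```

Emit:
step_arm --pt "0 0 0 0 0 0 0" --pt "0 0 0 0 0 0 0" --pt "0 0 0 0 0 0 0" --pt "0 0 0 0 0 0 0"

```text
time: 3.75
ee_pos: [0.4733, 0.0173, 0.015]
eef_rot: [[-0.98, 0.197, -0.0], [0.197, 0.98, -0.0], [0.0, -0.0, -1.0]]
contact_force: [0.1, -0.2, -0.9]
finger_gap: 0.0219
```

```bash
python3 - <<'E'
from h import *
for n in("wrist","side"):
    z=np.load(n+".npz");i,W=z["i"].astype(int),z["W"]
    Z=np.nan_to_num(W)
    base=(Z[...,2]>.01)&(Z[...,2]<.12)&(Z[...,0]>.3)&(Z[...,0]<.56)&(Z[...,1]>.05)&(Z[...,1]<.45)
    b=base&(i[...,0]>i[...,2]+40)&(i[...,0]<175)&(i[...,1]>40)
    r=base&(i[...,0]>150)&(i[...,1]<60)
    for t,m in(("brown",b),("red",r)):
        p=W[m]; print(n,t,len(p),p.min(0).round(3),p.max(0).round(3)); fit(p,t)
E
```

```text
wrist brown 8619 [0.364 0.132 0.01 ] [0.514 0.41  0.035]
brown 8619 z [0.0256 0.0272 0.0298]
   [413.6 287. ] [286.8 134.7] 75.51
wrist red 1823 [0.364 0.133 0.026] [0.447 0.173 0.037]
red 1823 z [0.0324 0.034  0.0354]
   [405.2 152.6] [21.3 82.3] 72.87
side brown 1066 [0.363 0.127 0.01 ] [0.514 0.45  0.034]
brown 1066 z [0.0204 0.0254 0.0286]
   [417.1 295.9] [316.7 131.7] 75.37
side red 174 [0.365 0.13  0.028] [0.441 0.169 0.037]
red 174 z [0.03   0.0325 0.0349]
   [403.  149.8] [20.7 79.5] 72.02
```

Emit:
step_arm --pt "0 0 -0.02 0 0 0 0" --pt "0 0 -0.03 0 0 0 0" --pt "0 0 -0.03 0 0 0 0" --pt "0 0 -0.03 0 0 -4.6 0" --pt "0 0 0 0 0 0 0"

```text
time: 4.25
ee_pos: [0.4756, 0.0173, 0.1283]
eef_rot: [[-0.993, 0.116, 0.006], [0.116, 0.993, 0.0], [-0.006, 0.001, -1.0]]
contact_force: [1.0, 0.6, -1.3]
finger_gap: 0.0215
```

```bash
python3 - <<'E'
from h import *
z=np.load("wrist.npz");W=z["W"]
for u,v in((537,115),(610,12),(638,150),(600,80),(492,212),(365,190)): print(u,v,np.nanmedian(W[v-2:v+3,u-1:u+2].reshape(-1,3),0).round(4))
s=np.load("side.npz")["W"]
for u,v in((159,170),(196,168),(158,192),(197,195)): print("side",u,v,np.nanmedian(s[v-1:v+2,u-1:u+2].reshape(-1,3),0).round(4))
import cv2
i,d,_=cloud("wrist"); W=_; save("w2.png",i); print(sense()["ee_pos"])
E
```

```text
537 115 [0.4519 0.3216 0.0063]
610 12 [0.3705 0.3797 0.0267]
638 150 [0.5061 0.408  0.027 ]
600 80 [0.4286 0.3699 0.0282]
492 212 [0.5301 0.2489 0.0491]
365 190 [0.4892 0.1316 0.0186]
side 159 170 [0.436  0.4662 0.0239]
side 196 168 [0.5076 0.4003 0.0238]
side 158 192 [0.3777 0.381  0.0263]
side 197 195 [0.4512 0.3211 0.0034]
[0.47453027 0.01732741 0.12650373]
```

View pics/w2.png

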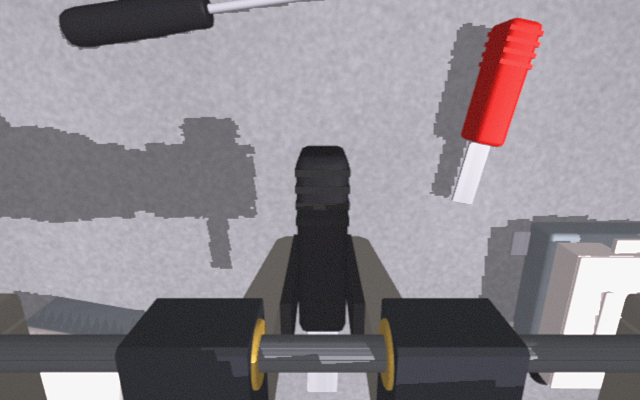

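Emit:
step_arm --pt "0.0128 0.0394 0 0 0 0 0" --pt "0.0128 0.0394 0 0 0 0 0" --pt "0.0128 0.0394 0 0 0 0 0" --pt "0.0128 0.0394 0 0 0 0 0" --pt "0.0128 0.0394 0 0 0 0 0" --pt "0.0128 0.0394 0 0 0 0 0" --pt "0 0 0.03 0 0 0 0" --pt "0 0 0.03 0 0 0 0" --pt "0 0 0.03 0 0 0 0" --pt "0 0 0 0 0 0 0"

```text
time: 5.3
ee_pos: [0.4214, 0.2592, 0.0307]
eef_rot: [[-0.993, 0.118, -0.007], [0.118, 0.993, -0.004], [0.007, -0.005, -1.0]]
contact_force: [-0.8, -0.4, -0.7]
finger_gap: 0.0221
```

```bash
python3 - <<'E'
from h import *
s=sense(); print(s["ee_pos"],s["eef_rot"].round(4).tolist(),s["time"])
O=np.array([.5337,.2482,.045]); a=np.deg2rad(-6.84); R=np.array([[np.cos(a),-np.sin(a),0],[np.sin(a),np.cos(a),0],[0,0,1]])
ims=[]
for n,b in(("side",(190,140,150)),("scene",(320,140,100)),("wrist",None)):
    i,d,W=cloud(n); C=(W-O)@R; np.savez("st_"+n,i=i,C=C)
    if b: ims.append(cv2.resize(i[b[1]:b[1]+b[2]*2//3,b[0]:b[0]+b[2]],(600,400),interpolation=cv2.INTER_CUBIC)[:300 if n=="scene" else 400][:300] if 0 else cv2.resize(i[b[1]:b[1]+b[2]//2,b[0]:b[0]+b[2]],(600,300),interpolation=cv2.INTER_CUBIC))
    N=np.nan_to_num(C,nan=9)
    m=(N[...,0]<-20e-3)&(N[...,0]>-85e-3)&(abs(N[...,1])<.02)&(N[...,2]<.02)&(N[...,2]>-.03)&(i.min(-1)>100)
    p=C[m]; print(n,"blade",len(p), p.min(0).round(4) if len(p) else"",p.max(0).round(4)if len(p) else "",p.mean(0).round(4) if len(p) else "")
    if len(p)>20: k=np.polyfit(p[:,0],p[:,2],1); print(" slope deg",np.rad2deg(k[0]).round(2)," z at -40mm",np.polyval(k,-.04).round(4)," yaw", np.rad2deg(np.polyfit(p[:,0],p[:,1],1)[0]).round(2))
    m=(N[...,0]<.0)&(N[...,0]>-15e-3)&(abs(N[...,1])<.03)&(N[...,2]<.007)&(N[...,2]>-.003)&(i.min(-1)>130)
    p=C[m]; print("   lip",len(p),p.min(0).round(4)if len(p) else "",p.max(0).round(4)if len(p) else "")
    m=(N[...,0]<.12)&(N[...,0]>-15e-3)&(abs(N[...,1])<.08)&(N[...,2]<.02)&(N[...,2]>.009)&(i.min(-1)>130)
    fit(C[m],"   top in cover frame")
save("st.png",np.vstack(ims))
E
```

```text
[0.42142248 0.259182   0.03074915] [[-0.9929, 0.1184, -0.0073], [0.1185, 0.9929, -0.0044], [0.0067, -0.0053, -1.0]] 5.3
side blade 59 [-0.0841 -0.0155 -0.0166] [-0.0367  0.0009 -0.0098] [-0.0597 -0.0094 -0.0131]
 slope deg -0.11  z at -40mm -0.0131  yaw 3.98
   lip 48 [-0.009  -0.0266 -0.0016] [-0.0001  0.0207  0.0047]
   top in cover frame 881 z [0.0093 0.011  0.0136]
   [58.5 -3.1] [117.5 107.9] 0.0
scene blade 50 [-0.0838 -0.0098 -0.0131] [-0.0358  0.009  -0.0069] [-0.0581 -0.0013 -0.0095]
 slope deg -1.4  z at -40mm -0.01  yaw -0.38
   lip 0  
   top in cover frame 798 z [0.01   0.012  0.0149]
   [60.9  0.8] [117.7 106.3] 0.38
wrist blade 687 [-0.0849 -0.0103 -0.0095] [-0.0347  0.0079  0.0075] [-0.0478 -0.0013 -0.0068]
 slope deg -7.54  z at -40mm -0.0078  yaw 0.24
   lip 0  
   top in cover frame 0 z
```

View pics/st.png

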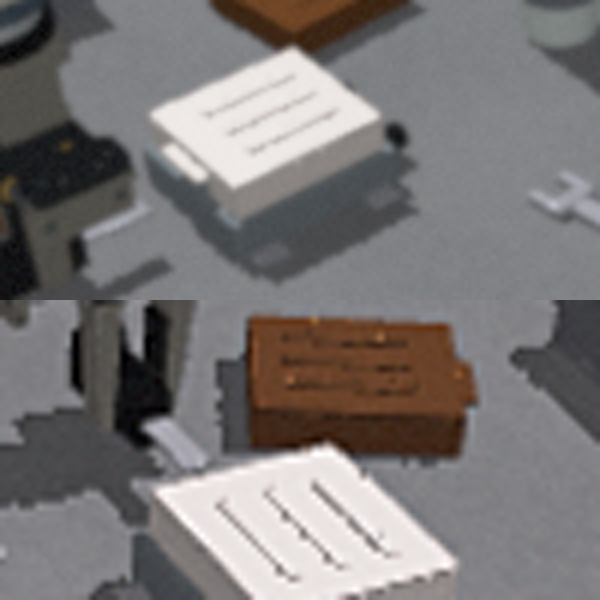

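The blade lines up with the notch: tip about 35 mm before the wall, lateral offset about −1 to −2 mm, level. The arm was still settling, so I'll let it rest.

Emit:
step_arm --pt "0 0 0 0 0 0 0" --pt "0 0 0 0 0 0 0" --pt "0 0 0 0 0 0 0"

```text
time: 5.75
ee_pos: [0.4255, 0.2613, 0.036]
eef_rot: [[-0.993, 0.118, 0.001], [0.118, 0.993, 0.001], [-0.001, 0.001, -1.0]]
contact_force: [0.3, 0.2, -0.8]
finger_gap: 0.0217
```

```bash
python3 - <<'E'
from h import *
O=np.array([.5337,.2482,.045]); a=np.deg2rad(-6.84); R=np.array([[np.cos(a),-np.sin(a),0],[np.sin(a),np.cos(a),0],[0,0,1]])
for n in("side","scene","wrist"):
    i,d,W=cloud(n); C=(W-O)@R
    N=np.nan_to_num(C,nan=9)
    for nm,x0,x1,z0,z1,c in(("blade",-.08,-.02,-.016,.006,100),("lip",-.011,-.001,-.003,.008,120),("ledge",-.08,.005,-.022,-.0085,0)):
        m=(N[...,0]<x1)&(N[...,0]>x0)&(abs(N[...,1])<.03)&(N[...,2]<z1)&(N[...,2]>z0)&(i.min(-1)>c)
        if nm=="ledge": m&=(N[...,0]>-.012)
        p=C[m]
        if len(p)>5: print(n,nm,len(p),(np.percentile(p,[3,50,97],axis=0)*1000).round(1).tolist())
E
```

```text
side blade 58 [[-78.5, -11.9, -10.4], [-55.6, -8.0, -7.6], [-35.0, 1.0, -4.5]]
side lip 42 [[-8.9, -23.8, -1.7], [-5.9, -5.0, 2.1], [-2.4, 20.1, 5.6]]
side ledge 57 [[-6.3, -28.1, -21.2], [-2.6, -6.1, -16.9], [2.1, 27.0, -10.1]]
scene blade 52 [[-79.1, -6.5, -8.4], [-52.9, 0.2, -6.0], [-30.5, 9.1, -3.6]]
wrist blade 655 [[-72.0, -7.9, -6.8], [-41.5, -0.4, -5.7], [-34.5, 7.2, -4.7]]
```

Emit:
step_arm --pt "-0.011 0 0 0 0 0 0" --pt "-0.011 0 0 0 0 0 0" --pt "-0.008 0 0 0 0 0 0" --pt "-0.008 0 0 0 0 0 0" --pt "-0.008 0 0 0 0 0 0" --pt "-0.008 0 0 0 0 0 0" --pt "-0.007 0 0 0 0 0 0" --pt "0 0 0 0 0 0 0" --pt "0 0 0 0 0 0 0" --newtons 50

```text
time: 6.8
ee_pos: [0.4853, 0.2538, 0.035]
eef_rot: [[-0.993, 0.118, -0.0], [0.118, 0.993, -0.0], [0.0, -0.0, -1.0]]
contact_force: [0.0, 0.1, -1.4]
finger_gap: 0.0213
```

```bash
python3 - <<'E'
from h import *
ims=[]
for n,b in(("side",(190,140,150)),("wrist",None)):
    i,d,W=cloud(n)
    ims.append(cv2.resize(i[140:215,190:340],(600,300),interpolation=cv2.INTER_CUBIC) if b else cv2.resize(i[100:340,80:560],(600,300)))
save("ins.png",np.vstack(ims)); print(sense()["contact_force"],sense()["ee_pos"])
E
```

```text
[-0.27684573 -0.16818584 -1.69686543] [0.48503273 0.25381578 0.03500637]
```

View pics/ins.png

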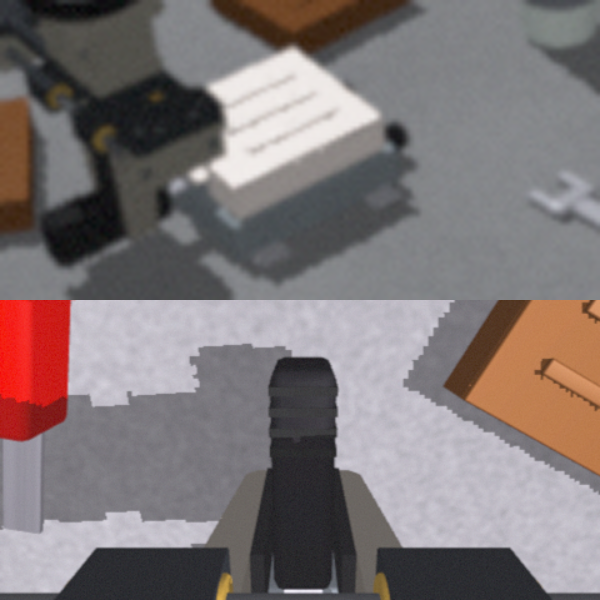

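The blade is inside the notch with no contact force. Now I'll lever.

Emit:
step_arm --pt "0 0 -0.003 0 0 0 0" --pt "0 0 -0.003 0 0 0 0" --pt "0 0 -0.002 0 -1 0 0" --pt "0 0 -0.002 0 -1 0 0" --pt "0 0 0 0 0 0 0" --pt "0 0 0 0 0 0 0"

```text
time: 7.5
ee_pos: [0.4853, 0.2541, 0.0454]
eef_rot: [[-0.992, 0.117, 0.035], [0.117, 0.993, -0.004], [-0.035, 0.0, -0.999]]
contact_force: [0.4, -0.8, -2.0]
finger_gap: 0.0216
```

Emit:
step_arm --pt "0 0 -0.002 0 -1 0 0" --pt "0 0 -0.002 0 -1 0 0" --pt "0 0 -0.002 0 -1 0 0" --pt "0 0 -0.002 0 0 0 0" --pt "0 0 0 0 0 0 0" --pt "0 0 0 0 0 0 0"

```text
time: 8.1
ee_pos: [0.4849, 0.254, 0.0532]
eef_rot: [[-0.989, 0.118, 0.087], [0.117, 0.993, -0.01], [-0.087, 0.0, -0.996]]
contact_force: [0.0, -0.4, -0.4]
finger_gap: 0.0214
```

```bash
cat > chk.py <<'E'
from h import *
O=np.array([.5337,.2482,.045]); a=np.deg2rad(-6.84); R=np.array([[np.cos(a),-np.sin(a),0],[np.sin(a),np.cos(a),0],[0,0,1]])
print(sense()["contact_force"].round(2),sense()["ee_pos"].round(4),sense()["time"])
for n in("side","scene"):
    i,d,W=cloud(n); C=(W-O)@R; N=np.nan_to_num(C,nan=9); np.savez("c_"+n,i=i,C=C)
    m=(N[...,0]>0.005)&(N[...,0]<.125)&(abs(N[...,1])<.055)&(N[...,2]>.007)&(N[...,2]<.06)&(i.min(-1)>130)&(np.ptp(i.astype(int),axis=-1)<40)
    p=C[m]
    k=np.linalg.lstsq(np.c_[p[:,:2],np.ones(len(p))],p[:,2],rcond=None)[0]
    fit(p,n+" covertop"); print("  tilt deg",np.rad2deg(k[:2]).round(2)," rise front/back mm",((k[2]+k[0]*np.array([0,.116])-.012)*1000).round(1))
E
python3 chk.py
```

```text
[ 0.04 -0.4  -0.45] [0.4849 0.254  0.0532] 8.1
side covertop 870 z [0.0098 0.0179 0.0259]
   [62.4 -1.5] [106.8 114.7] 89.94
  tilt deg [-7.64  1.73]  rise front/back mm [14.8 -0.6]
scene covertop 961 z [0.0118 0.02   0.0277]
   [64.1  0.8] [117.9 106.4] 0.17
  tilt deg [-8.38  0.17]  rise front/back mm [17.6  0.7]
```

The cover's front is up about 15 mm, past the unclip point. I'll level and lower the blade, then withdraw.

Emit:
step_arm --pt "0 0 0.003 0 2.5 0 0" --pt "0 0 0.003 0 2.5 0 0" --pt "0 0 0.002 0 0 0 0" --pt "0 0 0 0 0 0 0" --pt "0 0 0 0 0 0 0"

```text
time: 8.7
ee_pos: [0.4849, 0.2537, 0.0449]
eef_rot: [[-0.993, 0.118, 0.0], [0.118, 0.993, -0.001], [-0.0, -0.001, -1.0]]
contact_force: [-0.7, 1.0, -1.5]
finger_gap: 0.0217
```

```bash
python3 chk.py
```

```text
[-0.7   1.01 -1.51] [0.4849 0.2537 0.0449] 8.7
side covertop 796 z [0.0098 0.0163 0.0229]
   [62.4 -1.5] [114.8 106.5] 0.12
  tilt deg [-6.52  1.29]  rise front/back mm [12.2 -1. ]
scene covertop 933 z [0.0115 0.0185 0.0249]
   [63.7 -0.2] [106.4 117.3] 89.57
  tilt deg [-6.85  0.1 ]  rise front/back mm [14.3  0.4]
```

The cover stays up at about 13 mm without the blade, so it is loose. Withdrawing, then returning to the original spot.

Emit:
step_arm --pt "0.008 0 0 0 0 0 0" --pt "0.008 0 0 0 0 0 0" --pt "0.01 0 0 0 0 0 0" --pt "0.01 0 0 0 0 0 0" --pt "0.012 0 0 0 0 0 0" --pt "0.014 0 0 0 0 0 0" --pt "0.014 0 0 0 0 0 0" --pt "0 0 -0.04 0 0 0 0" --pt "0 0 -0.04 0 0 0 0" --pt "0 0 0 0 0 0 0"

```text
time: 9.8
ee_pos: [0.4116, 0.2647, 0.1293]
eef_rot: [[-0.993, 0.117, 0.006], [0.117, 0.993, 0.004], [-0.006, 0.005, -1.0]]
contact_force: [-0.1, 0.7, -1.5]
finger_gap: 0.0218
```

Emit:
step_arm --pt "-0.0148 -0.0395 0 0 0 0 0" --pt "-0.0148 -0.0395 0 0 0 0 0" --pt "-0.0148 -0.0395 0 0 0 0 0" --pt "-0.0148 -0.0395 0 0 0 0 0" --pt "-0.0148 -0.0395 0 0 0 0 0" --pt "-0.0148 -0.0395 0 0 0 0 0" --pt "0 0 0.03 0 0 0 0" --pt "0 0 0.03 0 0 0 0" --pt "0 0 0.03 0 0 0 0" --pt "0 0 0 0 0 0 0"

```text
time: 10.8
ee_pos: [0.4665, 0.0171, 0.0317]
eef_rot: [[-0.993, 0.118, -0.007], [0.118, 0.993, -0.0], [0.007, -0.001, -1.0]]
contact_force: [-1.0, 0.1, -1.5]
finger_gap: 0.0221
```

Emit:
step_arm --pt "0 0 0 0 0 0 0" --pt "0 0 0 0 0 0 0" --pt "0 0 0.006 0 0 0 0" --pt "0 0 0.006 0 0 0 0" --pt "0 0 0.004 0 0 0 0" --pt "0 0 0.002 0 0 0 0" --pt "0 0 0 0 0 0 0" --pt "0 0 0 0 0 0 0"

```text
time: 11.6
ee_pos: [0.4701, 0.017, 0.0171]
eef_rot: [[-0.993, 0.118, -0.0], [0.118, 0.993, -0.0], [0.0, -0.0, -1.0]]
contact_force: [-0.2, -0.3, -1.6]
finger_gap: 0.0217
```

Emit:
step_arm --pt "0 0 0.001 0 0 0 0" --pt "0 0 0.001 0 0 0 0" --pt "0 0 0 0 0 0 0" --pt "0 0 0 0 0 0 0"

```text
time: 12.0
ee_pos: [0.4701, 0.0171, 0.0151]
eef_rot: [[-0.993, 0.118, -0.0], [0.118, 0.993, -0.0], [0.0, -0.0, -1.0]]
contact_force: [-1.0, 0.0, -1.3]
finger_gap: 0.0219
```

Emit:
step_arm --pt "0 0 0.0005 0 0 0 0" --pt "0 0 0 0 0 0 0.35" --pt "0 0 0 0 0 0 0.5" --pt "0 0 0 0 0 0 0.7" --pt "0 0 0 0 0 0 0.8" --pt "0 0 0 0 0 0 0.8" --pt "0 0 0 0 0 0 0.8"

```text
time: 12.7
ee_pos: [0.4701, 0.0171, 0.0145]
eef_rot: [[-0.993, 0.118, -0.0], [0.118, 0.993, 0.0], [0.0, -0.0, -1.0]]
contact_force: [0.0, -0.5, 0.0]
finger_gap: 0.0677
```

Emit:
step_arm --pt "0 0 -0.02 0 0 0 0.8" --pt "0 0 -0.04 0 0 0 0.8" --pt "0 0 -0.04 0 0 0 0.8" --pt "0 0 -0.04 0 0 0 0.8" --pt "0.02 0 -0.04 0 0 0 0.8" --pt "0.02 0 -0.02 0 0 0 0.8" --pt "0 0 0 0 0 0 0.8" --pt "0 0 0 0 0 0 0.8"

```text
time: 13.5
ee_pos: [0.4307, 0.0218, 0.2146]
eef_rot: [[-0.993, 0.117, 0.001], [0.117, 0.993, 0.0], [-0.001, 0.0, -1.0]]
contact_force: [0.4, 0.4, -0.4]
finger_gap: 0.0734
```

```bash
python3 chk.py; python3 - <<'E'
from h import *
i,d,W=cloud("wrist"); Z=np.nan_to_num(W,nan=-9); x,y,z=Z.transpose(2,0,1)
near=(x>.38)&(x<.58)&(y>-.05)&(y<.075)
fit(W[near&(z>.028)&(z<.05)&(i.max(-1)<90)],"handle"); fit(W[near&(z>.008)&(z<.025)&(i.min(-1)>95)],"blade")
s=np.load("c_side.npz")["i"]
save("fin.png",np.vstack([cv2.resize(s[140:265,190:340],(600,500),interpolation=cv2.INTER_CUBIC)]))
E
```

```text
[ 0.37  0.36 -0.45] [0.4307 0.0218 0.2146] 13.5
side covertop 196 z [0.0119 0.0211 0.0244]
   [47.5 -0.4] [ 84.3 108.2] 0.51
  tilt deg [-4.18  1.67]  rise front/back mm [10.6  2.1]
scene covertop 927 z [0.0113 0.0185 0.0251]
   [64.2  1. ] [106.5 117.1] 89.7
  tilt deg [-6.96  0.1 ]  rise front/back mm [14.5  0.4]
handle 1670 z [0.0317 0.0339 0.0352]
   [454.6  18.4] [21.5 82.4] 83.49
blade 492 z [0.0173 0.0185 0.0196]
   [479.9  17.2] [ 15.4 130.7] 81.66
```

View pics/fin.png

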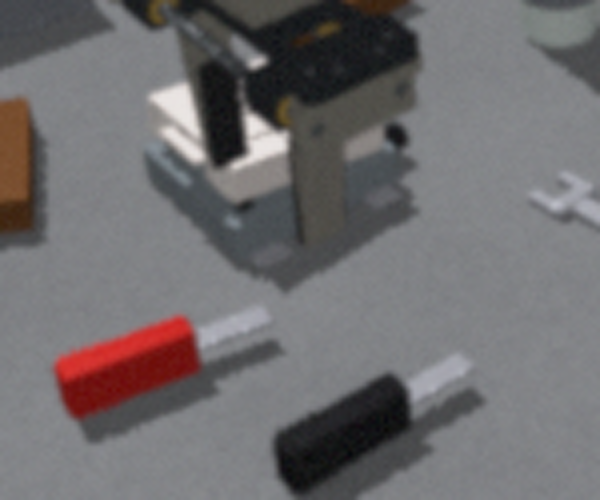

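The tool lies flat on the bench (handle top 34 mm, blade 18.5 mm), clear of everything. The cover still rests raised: the scene camera shows its front up about 14 mm. The side camera's cover figures are spoiled because the gripper blocks its view. Handing in.

```bash
python3 -c "
from h import *
finish_job()"
```

```text
the job is handed in; nothing more can be done
```

The terminal cover is off its clips and left loose, and the pry tool is back flat on the bench, close to where I picked it up. I handed the job in at about 13.7 s, well inside the 51 s limit.

- **Prying:** I gripped the black pry tool at 45–50 N and slid its blade about 30 mm into the notch without touching anything. I then levered the lip up about 15 mm. With the blade lowered clear, the cover stayed up by itself at about 13 mm.
- **Last checks:** The scene camera showed the cover's front still about 14 mm up and its back edge seated. The wrist camera put the handle top at 34 mm and the blade at 18.5 mm, so the tool is flat. It lies roughly 0.2 m from the box and cover.
- **Checks that disagreed:**
  - In the last side-camera reading the gripper blocked the view of the cover, so I disregarded its figure of 10.6 mm rise. Before that, the side and scene cameras agreed to about 3 mm.
  - In the last wrist reading, the fitted blade outline was too long because stray points got in, so I used only its height.
- **Contact forces:** Force readings at the end of each move stayed within about 2 N. I touched no look-alikes.

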